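# Stage a valve rebuild for the hand press

## Robot

A 7-joint arm with a two-finger parallel gripper is mounted at the origin on the work surface. World frame = base frame: x ahead of the robot, y to its left, z up, the work surface at z = 0. Lengths are in m, angles in rad, forces in N, time in s.
With the tool pointing down it reaches from about 0.425 to 0.875 m from the base axis. Payload 4.7 kg.
Tool frame: the origin (TCP) lies at the very end of the fingers, on their centre line; the grasp point (between the pads) lies 19 mm behind it; z points along the fingers, y is the direction in which the jaws open and shut (so a half turn about z gives the same grasp; the last joint's range is limited). The gripper opens to 87 mm and grips with 3 to 60 N. Pads are 19 mm wide; open, the fingers measure 117 mm over their backs; the gripper's body (75 mm by 190 mm) begins 51 mm behind the grasp point.
Start: joints at [1.238, 0.321, -0.07, 1.45, 0.023, 1.371, -0.057], TCP at [0.221, -0.611, 0.223] pointing down, gripper open.
Joint ranges: [-2.86, 2.86], [-0.3, 2.09], [-1.38, 1.24], [0.06, 2.45], [-1.56, 4.7], [0.09, 2.05], [-2.69, 2.69]. Speed limits (rad/s): [2.57, 2.57, 3.14, 3.14, 3.14, 3.14, 3.14].

## Interface

Orientations are given as a rotation vector (axis times angle).
In Python, from rig import robot gives the robot as it stands. The module is installed in compiled form; this text tells all that it offers.
- The arm moves only by the tool carry_out, never from a script. Its argument "commands" is a list of rows, each a list of 7 numbers: the turn, a rotation vector about the tool's x, y, z in degrees, then the shift along the tool's x, y, z in cm, then the opening, from 0 (shut) to 1 (fully open). In form: [[ax, ay, az, tx, ty, tz, hand], ...]. A call has 1 to 20 rows; each row shifts and turns the commanded pose from where the row before left it, along the tool's axes as they then stand; what a row does not reach is not made up. A row lasts 1/12 s, in which the tool goes at most 41.7 mm and 7.16 degrees, less where a joint would pass 70% of its speed; a pose out of reach is approached as far as the arm can. A call is refused whole if a number of a shift passes 4.17 or a number of a turn 7.16, either way. A call with a gripper value outside its range is refused whole. The fingers move at their own pace and stop on an object; the grip force is fixed at half the most. Time passes only in rows, so rows that do not move let the fingers close. It gives the time, the measured TCP pose, the force and the opening at its end, in the units of the state.
- robot.get_obs(): the state, without advancing time (a new reading comes with each control period).
- robot.snapshot(name): name is "scene" or "top" or "wrist"; returns a dict with "pixels" (384x512x3 uint8, red, green, blue), "z_map" (384x512 float32, m along the optical axis (not along the pixel's ray), 0 where there is no reading), "mtx" (3x3 intrinsics, pixels), "dist" ([k1, k2, p1, p2, k3] as OpenCV has them; the pictures are not rectified), "eye" and "orientation" of the camera in the world; the wrist camera has in their place "tool_from_camera" (4x4, takes a point from camera to tool coordinates, whose origin is the TCP and whose axes are the flange's). Camera axes: x right, y down, z forward; pixel columns grow to the right and rows downward; lengths in m; the calibration is good to about 2 mm. A picture is of the moment at which its call begins: read the wrist's pose just before it.
- robot.hand_in(): hands the job in, once; it reports no verdict.
The state is a dict: "time_s": time; "joints": joint angles; "qd": joint speeds; "joint_torque": joint torques, N m; "eef_pos": TCP position; "tcp_rot": TCP orientation; "ft_force": force on the tool from outside, world axes, zero at the start; "ft_torque": the same for the moment, N m; "opening": opening from 0.0 (shut) to 1.0 (fully open).
Only numpy, scipy, OpenCV 4.12 (cv2) and the standard library are available. Lean on these libraries where they do the work, as an engineer would, in place of code of your own. Each camera call takes 0.05 s, during which the arm holds its last target.

## Task

Get the next valve rebuild ready for the hand press: on the middle of the round press plate set the large seal cup, stand the brass stem upright in it, and put the small seal cup on top of the stem's head, so that the stem is held between the two cups. Put the orange cap fully down over the valve's upright outlet to keep the dirt out, and lay the chrome gauge face up on the mat midway between the plate and the valve. Leave the oil bottle standing where it is.

Things in the scene. Friction and masses are not known exactly. Their poses are not given: they have to be found in the camera images.
- large_cup: Large black rubber seal cup, an open-topped round cup 58 mm across and 22 mm high, lying open side up: a round recess 42 mm across and 8 mm deep in its top, its floor 14 mm above the underside. Origin at the centre of the underside, z up. About 60 g.
- small_cup: Small black rubber seal cup 44 mm across and 22 mm high, lying open side down: flat closed top, and in its underside a round recess 36 mm across and 10 mm deep. Origin at the centre of the underside (the rim plane), z up towards the closed top. About 35 g.
- stem: Brass valve stem standing upright, 72 mm tall: round foot 32 mm across (0 to 8 mm up), slim shaft 16 mm across, round head 26 mm across from 38 to 72 mm up. Origin at the centre of the foot's underside, z up along its axis. About 190 g.
- gauge: Chrome pressure gauge lying on its back, white dial up: round case 50 mm across and 26 mm high, with a brass threaded connection sticking out 22 mm sideways from the case along the gauge's -x, 13 mm up. Origin at the centre of the case's back (underside), z up out of the dial. About 140 g.
- cap: Orange plastic nozzle cap, a ribbed round cap 42 mm across and 34 mm high, lying open end down: bore 34 mm across and 24 mm deep from below. Origin at the centre of the open rim (underside), z up towards the closed top. About 20 g.
- mat: Green rubber bench mat, 200 mm (its x) by 380 mm (its y), 3 mm thick, fixed. Origin at the centre of its underside, x and y along its sides, z up. The press plate and the valve stand on it, one 125 mm from its centre along +y, the other 125 mm along -y (either way round), so its centre is midway between them.
- plate: Round steel press plate with turned rings and notches in its rim, 110 mm across and 20 mm thick, lying flat on the mat; it does not shift. Origin at the centre of its underside (on the mat), z up; its top face is 20 mm above its origin.
- valve: Stripped brass valve in a blue holding block (84 mm square), fixed on the mat. Its outlet points straight up on the block's centre line: a tube 26 mm across, from 66 to 86 mm above the origin, rising from a round shoulder 46 mm across with its top at 66 mm. The inlet neck points sideways along +x (to 58 mm, top 50 mm up). Origin: centre of the block's underside (on the mat), z up.
- oiler: White and blue oil bottle with a thin spout, 44 mm across, 104 mm tall, standing upright on the bench; a bystander to leave alone. Origin at the centre of its underside, z up.
Mind the look-alikes: they are no part of the job. There is more than one size of the cap; the job needs the smallest.

How it is judged:
By the outcome, as a careful person would: the job done as asked, in the order asked, and still so for the second after the job is handed in, with the robot touching nothing.
It also fails if it takes over 141 s, if anything falls off the work surface, if the arm or the gripper's body presses on something with over 40 N, if the wrist force passes 120 N, or if a joint passes its speed limit or range.

## Working session

There is one attempt and no reset: what is moved stays moved. The work goes in short steps, Python scripts to look and compute and a tool call to move; the robot and the scene stay as the last step left them, time stands still between calls to the robot, and variables do not carry over. Pictures are saved under pics/ and viewed, and the job is handed in when it is done.

Besides the shell and the picture viewer there is one more tool, called after "Request:" as a command line: name --pt "numbers of a row" for each row, then --argument value for the rest. carry_out: Moves the arm, as the interface text tells. Its arguments: {"type":"object","properties":{"commands":{"type":"array"}},"required":["commands"]}

```bash
ls; mkdir -p pics
python3 - <<'E'
from rig import robot
import cv2,numpy as np
o=robot.get_obs(); print({k:np.round(v,3) for k,v in o.items()})
for n in("scene","top","wrist"):
    s=robot.snapshot(n)
    cv2.imwrite(f"pics/{n}0.png",cv2.resize(s["pixels"][:,:,::-1],(800,600)))
    print(n,{k:np.round(v,4).tolist() for k,v in s.items() if k not in("pixels","z_map")})
E
```

```text
pics
{'time_s': np.float64(0.0), 'joints': array([ 1.238,  0.322, -0.07 ,  1.452,  0.023,  1.371, -0.057]), 'qd': array([-0.001,  0.001,  0.001,  0.001,  0.   , -0.002,  0.   ]), 'joint_torque': array([-0.0000e+00, -4.9128e+01, -4.0400e-01, -3.1252e+01, -6.4000e-02,
        4.4000e-02,  0.0000e+00]), 'eef_pos': array([ 0.221, -0.611,  0.221]), 'tcp_rot': array([-3.093e+00, -5.420e-01,  1.000e-03]), 'ft_force': array([ 0.657, -0.029,  0.612]), 'ft_torque': array([-0.036,  0.   , -0.023]), 'opening': np.float64(1.004)}
scene {'mtx': [[371.0753, 0.0, 252.1189], [0.0, 371.0753, 188.4357], [0.0, 0.0, 1.0]], 'dist': [-0.0836, 0.0, 0.0, 0.0, 0.0], 'eye': [0.9412, 0.3672, 0.7205], 'orientation': [-1.1167, -2.4453, 0.9328]}
top {'mtx': [[413.7529, 0.0, 254.9445], [0.0, 413.7529, 189.2783], [0.0, 0.0, 1.0]], 'dist': [-0.1151, 0.0, 0.0, 0.0, 0.0], 'eye': [0.3645, -0.0448, 1.0667], 'orientation': [-2.1776, 2.1519, -0.0746]}
wrist {'mtx': [[301.3843, 0.0, 256.965], [0.0, 301.3843, 187.9134], [0.0, 0.0, 1.0]], 'dist': [-0.0107, 0.0, 0.0, 0.0, 0.0], 'tool_from_camera': [[0.0006, -0.9583, -0.2859, 0.0782], [1.0, 0.0005, 0.0006, -0.0005], [-0.0004, -0.2859, 0.9583, -0.1629], [0.0, 0.0, 0.0, 1.0]]}
```

View pics/scene0.png

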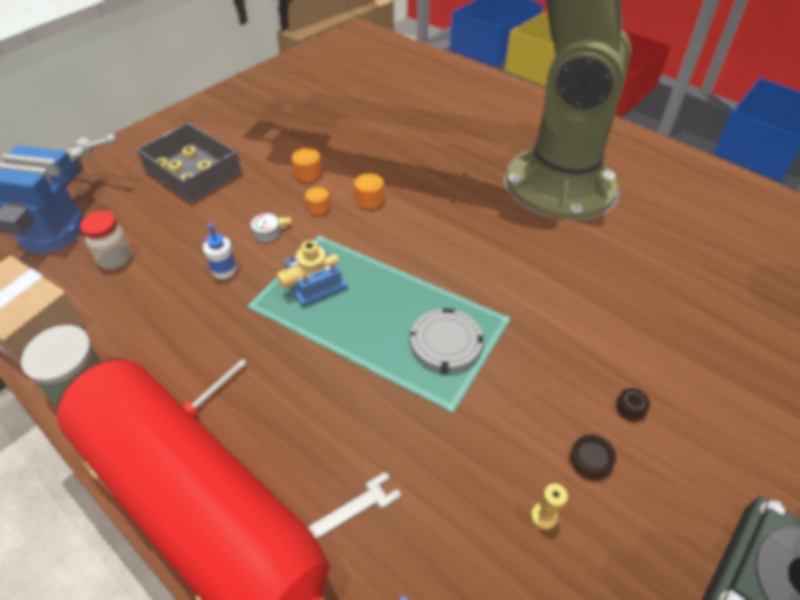

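View pics/top0.png

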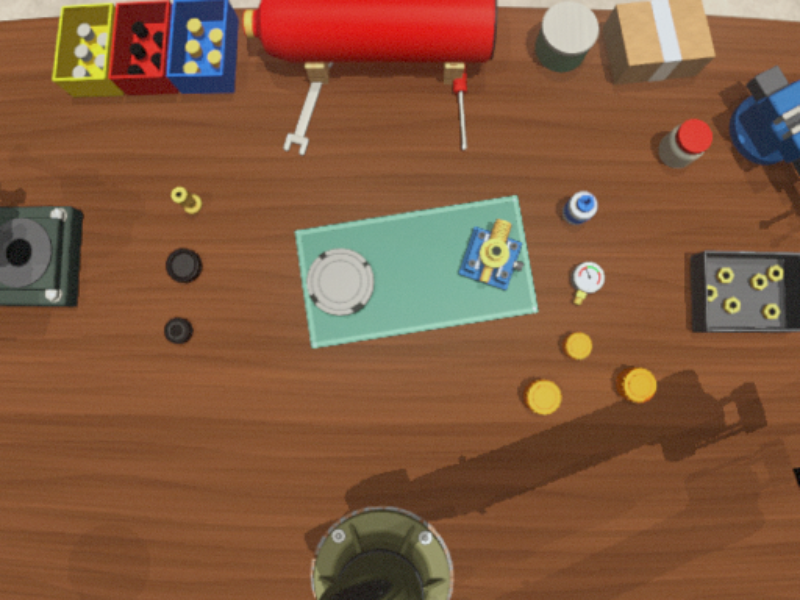

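View pics/wrist0.png

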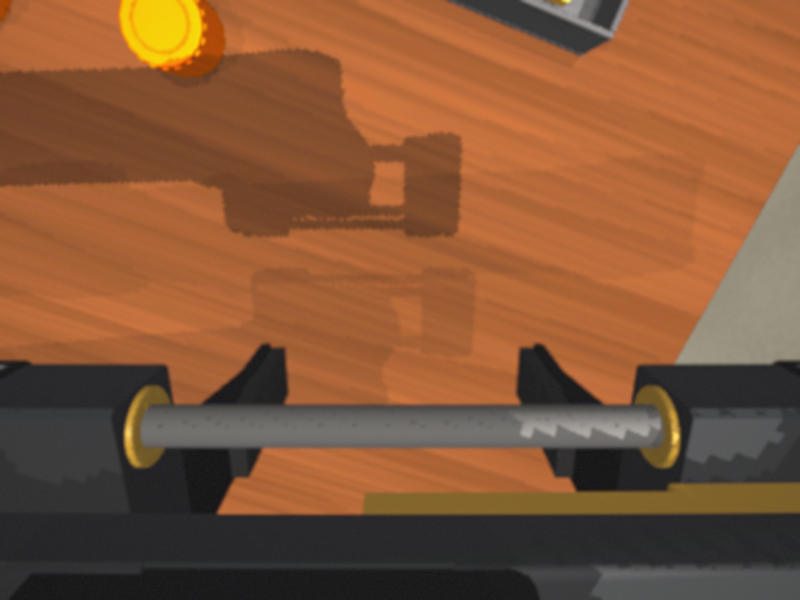

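```bash
cat > h.py <<'E'
from rig import robot
import cv2,numpy as np
from scipy.spatial.transform import Rotation as R
def world(s,o=None):
    h,w=s["z_map"].shape
    u,v=np.meshgrid(np.arange(w),np.arange(h))
    p=cv2.undistortPoints(np.stack([u,v],-1).reshape(-1,1,2).astype(np.float64),s["mtx"],s["dist"]).reshape(h,w,2)
    z=s["z_map"][...,None].astype(float)
    P=np.concatenate([p*z,z],-1)
    if "eye" in s:
        return P@R.from_rotvec(s["orientation"]).as_matrix().T+s["eye"]
    T=s["tool_from_camera"]; P=P@T[:3,:3].T+T[:3,3]
    return P@R.from_rotvec(o["tcp_rot"]).as_matrix().T+o["eef_pos"]
def crop(s,c,r,hw,name,k=8):
    im=s["pixels"][max(0,r-hw):r+hw,max(0,c-hw):c+hw,::-1]
    im=cv2.resize(im,None,fx=k,fy=k,interpolation=cv2.INTER_CUBIC); cv2.imwrite("pics/"+name,im)
E
python3 - <<'E'
from h import *
s=robot.snapshot("top");W=world(s)
items=dict(stem=(185,198),large=(183,265),small=(178,330),plate=(340,282),valve=(494,250),gauge=(588,278),capA=(578,346),capB=(544,397),capC=(639,385),oiler=(580,208),mat=(418,272))
for n,(c,r) in items.items():
    c=int(c*.64);r=int(r*.64);a=W[r-22:r+23,c-22:c+23].reshape(-1,3)
    lo=0.012
    m=a[:,2]>lo
    t=a[m]
    if len(t)==0: print(n,W[r,c]);continue
    zt=np.percentile(t[:,2],97); 
    q=t[t[:,2]>zt-.006]
    print(n,len(t),'ztop',round(zt,3),'topmid',np.round((q.min(0)+q.max(0))/2,3),'size',np.round(np.ptp(q,0),3),'mean',np.round(q.mean(0),3),'pix',np.round(W[r,c],3))
print(np.round(W[100:300:20,150:160:20],3).tolist())
E
```

```text
stem 146 ztop 1.067 topmid [ 0.365 -0.045  1.067] size [0. 0. 0.] mean [ 0.365 -0.045  1.067] pix [0.61  0.322 0.072]
large 339 ztop 0.025 topmid [0.45  0.162 0.543] size [0.17  0.413 1.048] mean [0.501 0.32  0.075] pix [0.51  0.343 0.008]
small 219 ztop 0.505 topmid [ 0.365 -0.045  1.067] size [0. 0. 0.] mean [ 0.365 -0.045  1.067] pix [0.399 0.344 0.021]
plate 1424 ztop 0.026 topmid [0.45  0.041 0.543] size [0.172 0.172 1.047] mean [0.481 0.074 0.029] pix [0.482 0.076 0.021]
valve 1173 ztop 0.088 topmid [ 0.45  -0.114  0.575] size [0.171 0.139 0.984] mean [ 0.516 -0.164  0.136] pix [ 0.525 -0.168  0.088]
gauge 382 ztop 0.029 topmid [ 0.441 -0.2    0.545] size [0.153 0.311 1.044] mean [ 0.49  -0.323  0.051] pix [ 0.493 -0.329  0.027]
capA 248 ztop 0.647 topmid [ 0.365 -0.045  1.067] size [0. 0. 0.] mean [ 0.365 -0.045  1.067] pix [ 0.382 -0.309  0.031]
capB 432 ztop 0.047 topmid [ 0.32  -0.162  0.554] size [0.089 0.234 1.026] mean [ 0.303 -0.245  0.08 ] pix [ 0.3   -0.253  0.043]
capC 446 ztop 0.046 topmid [ 0.33  -0.239  0.553] size [0.069 0.388 1.027] mean [ 0.32  -0.404  0.052] pix [ 0.32  -0.403  0.045]
oiler 327 ztop 0.103 topmid [ 0.486 -0.181  0.583] size [0.243 0.273 0.967] mean [ 0.492 -0.189  0.552] pix [ 0.596 -0.306  0.073]
mat 9 ztop 1.067 topmid [ 0.365 -0.045  1.067] size [0. 0. 0.] mean [ 0.365 -0.045  1.067] pix [ 0.501 -0.052  0.   ]
[[[0.699, 0.264, 0.002]], [[0.644, 0.262, -0.001]], [[0.59, 0.26, -0.002]], [[0.536, 0.258, -0.002]], [[0.483, 0.256, -0.002]], [[0.43, 0.253, -0.0]], [[0.378, 0.251, 0.001]], [[0.326, 0.249, 0.001]], [[0.274, 0.248, 0.001]], [[0.223, 0.247, 0.0]]]
```

Run:
```python
from h import *
s=robot.snapshot("top");W=world(s);W[s["z_map"]==0]=-1
items=dict(stem=(185,198,.06,.08,14),large=(183,265,.016,.03,22),small=(178,330,.016,.03,18),plate=(340,282,.015,.03,32),valve=(494,250,.08,.1,14),gauge=(588,278,.016,.035,20),capA=(578,346,.026,.05,18),capB=(544,397,.035,.055,18),capC=(639,385,.035,.055,18),oiler=(580,208,.05,.12,16))
for n,(c,r,lo,hi,k) in items.items():
    c=int(c*.64);r=int(r*.64);a=W[r-k:r+k+1,c-k:c+k+1].reshape(-1,3)
    q=a[(a[:,2]>lo)&(a[:,2]<hi)]
    (x,y),rad=cv2.minEnclosingCircle(q[:,:2].astype(np.float32))
    print(n,len(q),'circ',round(x,4),round(y,4),'d',round(2*rad,4),'mean',np.round(q.mean(0),4),'eqd',round(2*np.sqrt(len(q)*(np.median(1.0667-q[:,2])/413.75)**2/np.pi),4))
# mat by colour
hsv=cv2.cvtColor(s["pixels"],cv2.COLOR_RGB2HSV)
m=cv2.inRange(hsv,(70,60,60),(92,255,255)); 
n,l,st,cen=cv2.connectedComponentsWithStats(m);i=1+np.argmax(st[1:,4]);q=W[(l==i)]
q=q[q[:,2]>-.5]
re=cv2.minAreaRect(q[:,:2].astype(np.float32));print('mat',re,cv2.boxPoints(re))
crop(s,int(588*.64),int(278*.64),30,"g.png",10); crop(s,int(494*.64),int(255*.64),35,"v.png",10);
```

```text
stem 99 circ 0.6149 0.3332 d 0.0274 mean [0.6137 0.3316 0.0699] eqd 0.027
large 211 circ 0.5082 0.3404 d 0.0583 mean [0.5078 0.3401 0.0202] eqd 0.0415
small 199 circ 0.3995 0.346 d 0.043 mean [0.3986 0.3453 0.0211] eqd 0.0402
plate 1414 circ 0.4817 0.075 d 0.1115 mean [0.4816 0.0744 0.022 ] eqd 0.1071
valve 96 circ 0.5243 -0.1708 d 0.0267 mean [ 0.5236 -0.1703  0.0873] eqd 0.0262
gauge 359 circ 0.4832 -0.327 d 0.0729 mean [ 0.4902 -0.3288  0.0238] eqd 0.0539
capA 212 circ 0.3817 -0.3108 d 0.0422 mean [ 0.3821 -0.3109  0.0326] eqd 0.0411
capB 382 circ 0.3014 -0.2534 d 0.056 mean [ 0.3013 -0.2523  0.042 ] eqd 0.0546
capC 365 circ 0.3199 -0.4069 d 0.0557 mean [ 0.3204 -0.4059  0.0422] eqd 0.0534
oiler 234 circ 0.6059 -0.3152 d 0.0434 mean [ 0.6031 -0.3124  0.0657] eqd 0.042
mat ((0.5041012763977051, -0.04824510216712952), (0.19917377829551697, 0.3794708251953125), 9.75227165222168) [[ 0.37381446  0.12187963]
 [ 0.43809247 -0.2521076 ]
 [ 0.6343881  -0.21836984]
 [ 0.5701101   0.15561739]]
```

View pics/g.png

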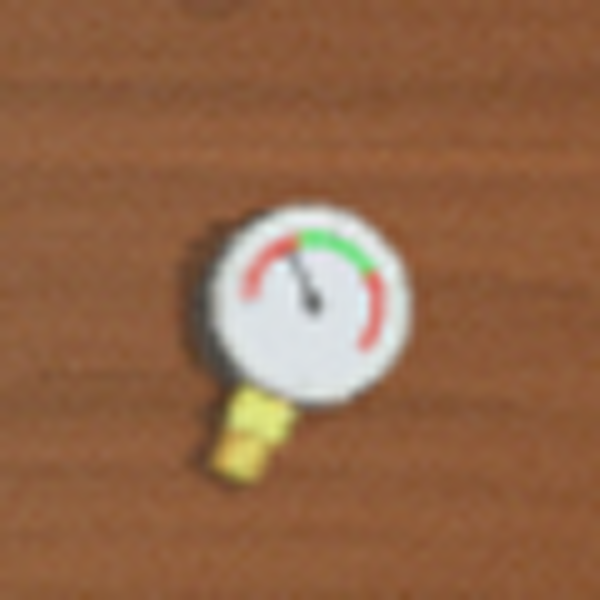

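View pics/v.png

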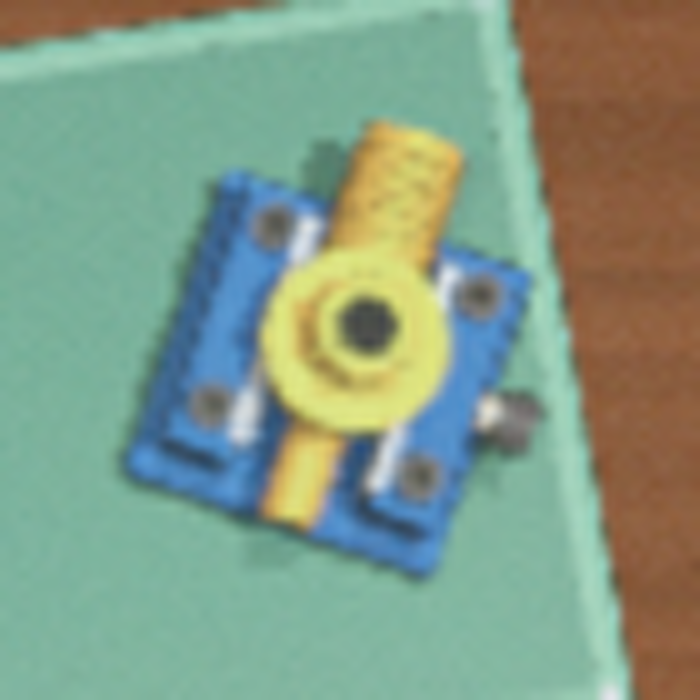

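Request:
carry_out --pt "0 0 -7 0 0 0 1" --pt "0 0 -7 0 0 0 1" --pt "0 0 -7 0 0 0 1" --pt "0 0 -7 0 0 0 1" --pt "0 0 -7 0 0 0 1" --pt "0 0 -7 0 0 0 1" --pt "0 0 -7 0 0 0 1" --pt "0 0 -7 0 0 0 1" --pt "0 0 -7 0 0 0 1" --pt "0 0 -7 0 0 0 1" --pt "0 0 0 2.4 2.4 0 1" --pt "0 0 0 2.4 2.4 0 1" --pt "0 0 0 2.4 2.4 0 1" --pt "0 0 0 2.4 2.4 0 1" --pt "0 0 0 2.4 2.4 0 1" --pt "0 0 0 2.4 2.4 0 1" --pt "0 0 0 2.4 2.4 0 1" --pt "0 0 0 2.4 2.4 0 1" --pt "0 0 0 2.4 2.4 0 1" --pt "0 0 0 2.4 2.4 0 1"

```text
time_s: 1.92
eef_pos: [0.4623, -0.3706, 0.2226]
tcp_rot: [2.224, 2.219, -0.0]
ft_force: [0.2, -0.2, -0.1]
opening: 0.999
```

Request:
carry_out --pt "0 0 0 3.5 0.23 0 1" --pt "0 0 0 3.5 0.23 0 1" --pt "0 0 0 3.5 0.23 0 1" --pt "0 0 0 3.5 0.23 0 1" --pt "0 0 0 3.5 0.23 0 1" --pt "0 0 0 3.5 0.23 0 1" --pt "0 0 0 3.5 0.23 0 1" --pt "0 0 0 3.5 0.23 0 1" --pt "0 0 0 3.5 0.23 0 1" --pt "0 0 0 3.5 0.23 0 1" --pt "0 0 0 3.5 0.23 0 1" --pt "0 0 0 3.5 0.23 0 1" --pt "0 0 0 3.5 0.23 0 1" --pt "0 0 0 3.5 0.23 0 1" --pt "0 0 0 3.5 0.23 0 1" --pt "0 0 0 3.5 0.23 0 1" --pt "0 0 0 3.5 0.23 0 1" --pt "0 0 0 3.5 0.23 0 1" --pt "0 0 0 3.5 0.23 0 1" --pt "0 0 0 3.5 0.23 0 1"

```text
time_s: 3.58
eef_pos: [0.5092, 0.3293, 0.2223]
tcp_rot: [2.225, 2.218, -0.0]
ft_force: [0.7, 0.1, 0.4]
opening: 0.999
```

Request:
carry_out --pt "0 0 -6.9 0 0 0 1" --pt "0 0 -6.9 0 0 0 1" --pt "0 0 -6.9 0 0 0 1" --pt "0 0 -6.9 0 0 0 1" --pt "0 0 -6.9 0 0 0 1" --pt "0 0 -6.9 0 0 0 1" --pt "0 0 -6.9 0 0 0 1" --pt "0 0 -6.9 0 0 0 1" --pt "0 0 -6.9 0 0 0 1" --pt "0 0 -6.9 0 0 0 1" --pt "0 0 -6.9 0 0 0 1" --pt "0 0 -6.9 0 0 0 1" --pt "0 0 -6.9 0 0 0 1" --pt "0 0 0 0 0 0 1" --pt "0 0 0 0 0 0 1"

```text
time_s: 4.83
eef_pos: [0.5091, 0.3279, 0.2223]
tcp_rot: [-0.017, -3.141, -0.0]
ft_force: [0.8, -0.8, -0.9]
opening: 1.003
```

Run:
```python
from h import *
o=robot.get_obs();s=robot.snapshot("wrist");print(o["eef_pos"],o["tcp_rot"],o["joints"])
W=world(s,o);np.savez("w1.npz",W=W)
cv2.imwrite("pics/w1.png",cv2.resize(s["pixels"][:,:,::-1],(800,600)))
```

```text
[0.50906187 0.32787553 0.22226669] [-1.72582011e-02 -3.14092471e+00 -1.65988398e-04] [ 0.30927881  0.5032001  -1.2481796   1.53765965  0.47843088  1.44696018
  0.59870455]
```

View pics/w1.png

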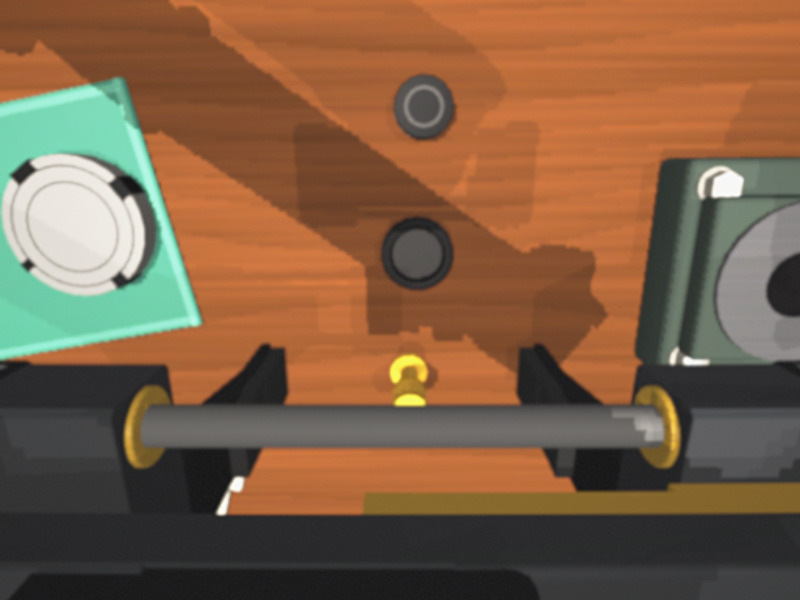

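```bash
cat >> h.py <<'E'
def circ(W,x,y,r,lo,hi):
    m=(abs(W[...,0]-x)<r)&(abs(W[...,1]-y)<r)&(W[...,2]>lo)&(W[...,2]<hi)
    q=W[m]
    (a,b),rad=cv2.minEnclosingCircle(q[:,:2].astype(np.float32))
    return len(q),round(a,4),round(b,4),'d',round(2*rad,4),np.round(q.mean(0),4)
E
python3 - <<'E'
from h import *
W=np.load("w1.npz")["W"]
print('large',circ(W,.508,.34,.045,.015,.03));print('small',circ(W,.399,.345,.04,.015,.03));print('stemfoot',circ(W,.6145,.3325,.03,.003,.015));print('plate',circ(W,.482,.075,.07,.018,.03))
E
```

```text
large (1237, 0.5061, 0.3397, 'd', 0.0581, array([0.506 , 0.3397, 0.0201]))
small (1251, 0.3978, 0.3445, 'd', 0.0439, array([0.3976, 0.3444, 0.023 ]))
stemfoot (248, 0.6128, 0.3322, 'd', 0.032, array([0.6073, 0.3322, 0.0085]))
plate (6550, 0.4809, 0.0736, 'd', 0.1126, array([0.479 , 0.0759, 0.0241]))
```

Request:
carry_out --pt "0 0 0 0.1 0.6 1 1" --pt "0 0 0 0.1 0.6 2 1" --pt "0 0 0 0 0 3 1" --pt "0 0 0 0 0 3 1" --pt "0 0 0 0 0 3 1" --pt "0 0 0 0 0 3 1" --pt "0 0 0 0 0 3 1" --pt "0 0 0 0 0 2 1" --pt "0 0 0 0 0 1 1" --pt "0 0 0 0 0 0.6 1" --pt "0 0 0 0 0 0 1" --pt "0 0 0 0 0 0 1"

```text
time_s: 5.88
eef_pos: [0.5075, 0.3408, 0.0074]
tcp_rot: [0.012, 3.14, 0.001]
ft_force: [0.9, 0.2, -0.0]
opening: 1.0
```

Request:
carry_out --pt "0 0 0 0 -0.1 0.3 1" --pt "0 0 0 0 0 0 0" --pt "0 0 0 0 0 0 0" --pt "0 0 0 0 0 0 0" --pt "0 0 0 0 0 0 0" --pt "0 0 0 0 0 0 0" --pt "0 0 0 0 0 0 0" --pt "0 0 0 0 0 0 0" --pt "0 0 0 0 0 0 0" --pt "0 0 0 0 0 0 0"

```text
time_s: 6.72
eef_pos: [0.5072, 0.3391, 0.0037]
tcp_rot: [0.012, 3.141, 0.0]
ft_force: [-0.3, 0.1, 1.2]
opening: 0.663
```

Request:
carry_out --pt "0 0 0 0 0 -1 0" --pt "0 0 0 0 0 -2 0" --pt "0 0 0 0 0 -3 0" --pt "0 0 0 0 0 -3 0" --pt "0 0 0 0 -1.4 -2 0" --pt "0 0 0 0.5 -2.5 0 0" --pt "0 0 0 0.5 -2.5 0 0" --pt "0 0 0 0.5 -2.5 0 0" --pt "0 0 0 0.5 -2.5 0 0" --pt "0 0 0 0.5 -2.5 0 0" --pt "0 0 0 0 -2.5 0 0" --pt "0 0 0 0 -2.5 0 0" --pt "0 0 0 0 -2.5 0 0" --pt "0 0 0 0 -2.5 0 0" --pt "0 0 0 0 -1.5 0 0" --pt "0 0 0 0 -1 0 0" --pt "0 0 0 0 0 0 0" --pt "0 0 0 0 0 0 0"

```text
time_s: 8.22
eef_pos: [0.4801, 0.0751, 0.1138]
tcp_rot: [0.014, 3.141, -0.001]
ft_force: [-0.9, -0.0, -0.3]
opening: 0.66
```

Request:
carry_out --pt "0 0 0 -0.2 0 1 0" --pt "0 0 0 0 0 2 0" --pt "0 0 0 0 0 2 0" --pt "0 0 0 0 0 2 0" --pt "0 0 0 0 0 1 0" --pt "0 0 0 0 0 0.4 0" --pt "0 0 0 0 0 0.1 0" --pt "0 0 0 0 0 0 0" --pt "0 0 0 0 0 0 0"

```text
time_s: 8.97
eef_pos: [0.483, 0.0757, 0.0295]
tcp_rot: [0.011, 3.14, 0.0]
ft_force: [-0.6, -0.2, -1.0]
opening: 0.66
```

Request:
carry_out --pt "0 0 0 0 -0.1 0.2 0" --pt "0 0 0 0 0 0.1 0" --pt "0 0 0 0 0 0 0"

```text
time_s: 9.22
eef_pos: [0.483, 0.074, 0.0266]
tcp_rot: [0.013, 3.14, -0.001]
ft_force: [-1.9, -0.6, 7.1]
opening: 0.66
```

Request:
carry_out --pt "0 0 0 0 0 0 1" --pt "0 0 0 0 0 0 1" --pt "0 0 0 0 0 0 1" --pt "0 0 0 0 0 0 1" --pt "0 0 0 0 0 0 1" --pt "0 0 0 0 0 -1 1" --pt "0 0 0 0 0 -3 1" --pt "0 0 0 0 0 -3 1" --pt "0 0 0 0 0 -3 1" --pt "0 0 0 0 0 -2 1" --pt "0 0 0 0 0 0 1"

```text
time_s: 10.13
eef_pos: [0.485, 0.0752, 0.15]
tcp_rot: [0.011, 3.134, -0.002]
ft_force: [0.7, -0.5, -0.2]
opening: 1.0
```

Request:
carry_out --pt "0 0 0 -0.6 1.2 0 1" --pt "0 0 0 -1.2 2.4 0 1" --pt "0 0 0 -1.2 2.4 0 1" --pt "0 0 0 -1.2 2.4 0 1" --pt "0 0 0 -1.2 2.4 0 1" --pt "0 0 0 -1.2 2.4 0 1" --pt "0 0 0 -1.2 2.4 0 1" --pt "0 0 0 -1.2 2.4 0 1" --pt "0 0 0 -1.2 2.4 0 1" --pt "0 0 0 -1.2 2.4 0 1" --pt "0 0 0 -1.2 2.4 0 1" --pt "0 0 0 -0.5 0.7 0 1" --pt "0 0 0 0 0 0 1" --pt "0 0 0 0 0 0 1"

```text
time_s: 11.3
eef_pos: [0.6144, 0.332, 0.1447]
tcp_rot: [-0.011, -3.14, 0.001]
ft_force: [0.2, -0.6, -0.1]
opening: 0.999
```

Run:
```python
from h import *
o=robot.get_obs();print(o["eef_pos"],o["joints"])
s=robot.snapshot("top");W=world(s);W[s["z_map"]==0]=-1
print('large',circ(W,.482,.075,.045,.035,.06));print('plate',circ(W,.482,.075,.07,.015,.06))
crop(s,int(340*.64),int(282*.64),35,"p1.png",10)
crop(s,int(185*.64),int(198*.64),35,"p2.png",10)
print('stem',circ(W,.6145,.3325,.025,.06,.08))
```

```text
[0.61443741 0.33200256 0.14472416] [ 0.13142599  0.68703798 -1.02656057  1.38427601  0.58357205  1.39222774
  0.67094277]
large (220, 0.4833, 0.0743, 'd', 0.0557, array([0.4867, 0.0671, 0.0406]))
plate (856, 0.4835, 0.0731, 'd', 0.1106, array([0.4927, 0.0603, 0.0274]))
stem (0, 0.0, 0.0, 'd', 0.0, array([nan, nan, nan]))h.py:21: RuntimeWarning: Mean of empty slice.
  return len(q),round(a,4),round(b,4),'d',round(2*rad,4),np.round(q.mean(0),4)
  ret = um.true_divide(
```

View pics/p1.png

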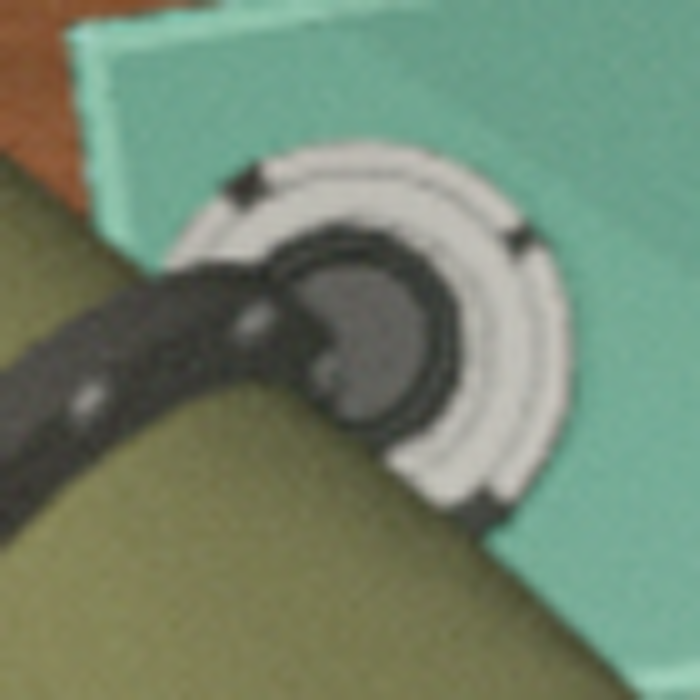

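View pics/p2.png

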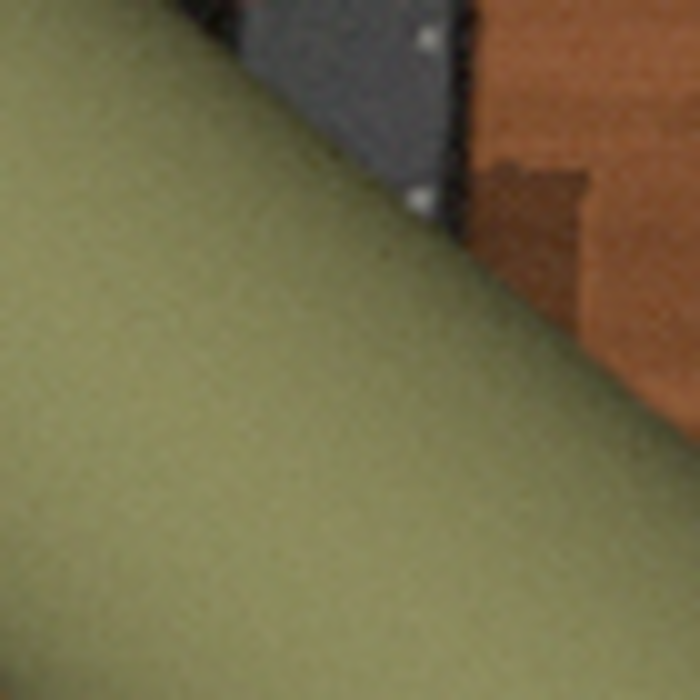

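Request:
carry_out --pt "0 0 0 0 0 1.8 1" --pt "0 0 0 0 0 2.5 1" --pt "0 0 0 0 0 2.5 1" --pt "0 0 0 0 0 2.5 1" --pt "0 0 0 0 0 1.3 1" --pt "0 0 0 0 0 0 1" --pt "0 0 0 0 0 0 1" --pt "0 0 0 0 0 0 0" --pt "0 0 0 0 0 0 0" --pt "0 0 0 0 0 0 0" --pt "0 0 0 0 0 0 0" --pt "0 0 0 0 0 0 0" --pt "0 0 0 0 0 0 0" --pt "0 0 0 0 0 0 0" --pt "0 0 0 0 0 0 0" --pt "0 0 0 0 0 0 0"

```text
time_s: 12.68
eef_pos: [0.615, 0.3322, 0.0395]
tcp_rot: [-0.012, -3.141, 0.0]
ft_force: [0.0, -0.4, 0.2]
opening: 0.398
```

Request:
carry_out --pt "0 0 0 0 0 0 0" --pt "0 0 0 0 0 0 0" --pt "0 0 0 0 0 0 0" --pt "0 0 0 0 0 0 0"

```text
time_s: 13.02
eef_pos: [0.615, 0.3323, 0.0394]
tcp_rot: [-0.012, -3.142, -0.0]
ft_force: [-0.6, -0.2, -1.2]
opening: 0.29
```

Request:
carry_out --pt "0 0 0 0 0 -1 0" --pt "0 0 0 0 0 -2.5 0" --pt "0 0 0 0 0 -2.5 0" --pt "0 0 0 0 0 -2.5 0" --pt "0 0 0 0 0 -1 0" --pt "0 0 0 0.6 -1 0 0" --pt "0 0 0 1.2 -2 0 0" --pt "0 0 0 1.2 -2.4 0 0" --pt "0 0 0 1.2 -2.4 0 0" --pt "0 0 0 1.2 -2.4 0 0" --pt "0 0 0 1.2 -2.4 0 0" --pt "0 0 0 1.2 -2.4 0 0" --pt "0 0 0 1.2 -2.4 0 0" --pt "0 0 0 1.2 -2.4 0 0" --pt "0 0 0 1.2 -2.4 0 0" --pt "0 0 0 1.2 -2.4 0 0" --pt "0 0 0 0.6 -1.2 0 0" --pt "0 0 0 0 0 0 0" --pt "0 0 0 0 0 0 0"

```text
time_s: 14.6
eef_pos: [0.481, 0.0742, 0.1344]
tcp_rot: [0.015, 3.141, -0.003]
ft_force: [-0.2, 0.9, -1.7]
opening: 0.293
```

Run:
```python
from h import *
o=robot.get_obs();s=robot.snapshot("wrist");print(o["eef_pos"],o["joints"],o["opening"])
cv2.imwrite("pics/w2.png",cv2.resize(s["pixels"][:,:,::-1],(800,600)))
W=world(s,o);
print('large',circ(W,.483,.075,.045,.038,.055))
```

```text
[0.48098334 0.07419894 0.13440839] [ 1.00865021  0.21861934 -1.31258273  1.92601171  0.23167289  1.16896489
  1.17100414] 0.29280154720877555
large (1619, 0.4816, 0.074, 'd', 0.0579, array([0.4729, 0.0736, 0.0433]))
```

View pics/w2.png

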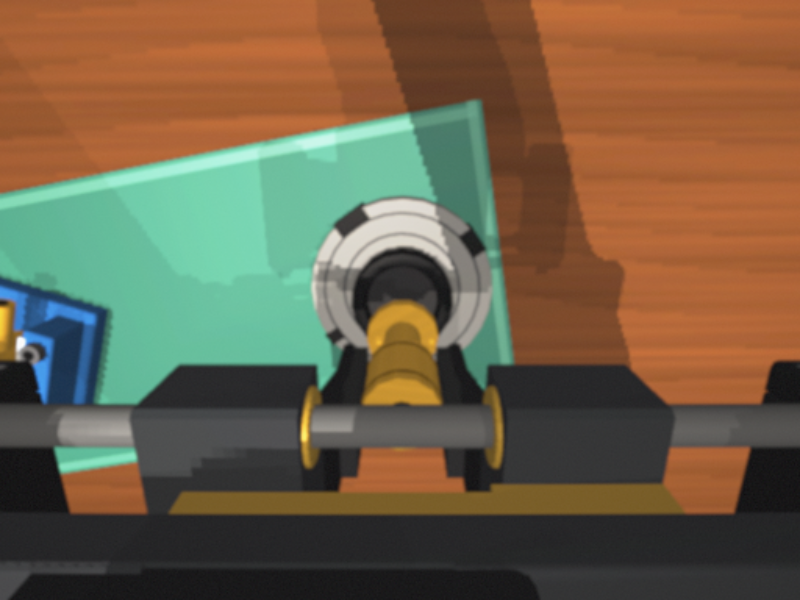

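Request:
carry_out --pt "0 0 0 -0.3 0 1 0" --pt "0 0 0 0 0 1.5 0" --pt "0 0 0 0 0 1.5 0" --pt "0 0 0 0 0 1 0" --pt "0 0 0 0 0 0.3 0" --pt "0 0 0 0 0 0 0" --pt "0 0 0 0 0 0 0"

```text
time_s: 15.23
eef_pos: [0.4845, 0.0762, 0.0819]
tcp_rot: [0.01, 3.141, 0.001]
ft_force: [0.6, 1.0, -1.3]
opening: 0.289
```

Request:
carry_out --pt "0 0 0 0.1 -0.2 0.3 0" --pt "0 0 0 0 0 0.2 0" --pt "0 0 0 0 0 0 0" --pt "0 0 0 0 0 0 0"

```text
time_s: 15.57
eef_pos: [0.4832, 0.0729, 0.0767]
tcp_rot: [0.013, 3.141, -0.001]
ft_force: [0.1, 0.3, -1.6]
opening: 0.289
```

Request:
carry_out --pt "0 0 0 0 0.1 0.1 0" --pt "0 0 0 0 0 0 0" --pt "0 0 0 0 0 0 0"

```text
time_s: 15.82
eef_pos: [0.4836, 0.0735, 0.0762]
tcp_rot: [0.012, 3.141, -0.003]
ft_force: [-1.9, -1.7, 5.5]
opening: 0.286
```

Request:
carry_out --pt "0 0 0 0 0 0 1" --pt "0 0 0 0 0 0 1" --pt "0 0 0 0 0 0 1" --pt "0 0 0 0 0 0 1" --pt "0 0 0 0 0 0 1" --pt "0 0 0 0 0 0 1" --pt "0 0 0 0 0 -1 1" --pt "0 0 0 0 0 -2.5 1" --pt "0 0 0 0 0 -2.5 1" --pt "0 0 0 0 0 -2.5 1" --pt "0 0 0 0 0 -1 1" --pt "0 0 0 0 0 0 1"

```text
time_s: 16.82
eef_pos: [0.485, 0.0744, 0.1731]
tcp_rot: [0.013, 3.137, -0.003]
ft_force: [0.4, -0.6, -0.5]
opening: 0.987
```

Request:
carry_out --pt "0 0 0 0.3 1 0 1" --pt "0 0 0 0.7 2 0 1" --pt "0 0 0 0.8 2.4 0 1" --pt "0 0 0 0.8 2.4 0 1" --pt "0 0 0 0.8 2.4 0 1" --pt "0 0 0 0.8 2.4 0 1" --pt "0 0 0 0.8 2.4 0 1" --pt "0 0 0 0.8 2.4 0 1" --pt "0 0 0 0.8 2.4 0 1" --pt "0 0 0 0.8 2.4 0 1" --pt "0 0 0 0.7 2.4 0 1" --pt "0 0 0 0.5 2 0 1" --pt "0 0 0 0 0.6 0 1" --pt "0 0 0 0 0 0 1" --pt "0 0 0 0 0 0 1"

```text
time_s: 18.07
eef_pos: [0.3985, 0.3463, 0.1694]
tcp_rot: [-0.01, -3.14, 0.002]
ft_force: [-0.1, 0.3, -0.0]
opening: 1.0
```

Run:
```python
from h import *
o=robot.get_obs();print(o["eef_pos"],o["tcp_rot"],o["joints"])
for n in ("top","scene"):
    s=robot.snapshot(n);W=world(s,o)
    W[s["z_map"]==0]=-1
    cv2.imwrite(f"pics/{n}3.png",cv2.resize(s["pixels"][:,:,::-1],(800,600)))
    print(n,'stem',circ(W,.483,.075,.03,.10,.125),'cup',circ(W,.483,.075,.04,.038,.055))
```

```text
[0.39848464 0.34626242 0.16935923] [-9.98131901e-03 -3.13963821e+00  2.15102771e-03] [ 0.3311346   0.31114805 -1.25958507  1.79114536  0.30947314  1.26875797
  0.55510222]
top stem (88, 0.4836, 0.0743, 'd', 0.0251, array([0.4831, 0.0742, 0.1078])) cup (240, 0.483, 0.0752, 'd', 0.0568, array([0.4811, 0.0722, 0.0433]))
scene stem (112, 0.4859, 0.0741, 'd', 0.028, array([0.4874, 0.0764, 0.1081])) cup (326, 0.4843, 0.0758, 'd', 0.0602, array([0.4898, 0.0789, 0.0444]))
```

View pics/top3.png

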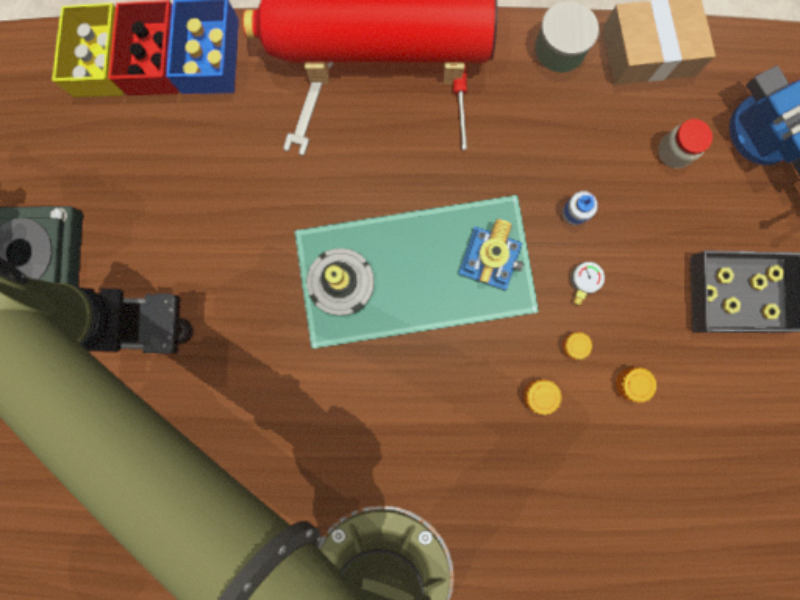

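Request:
carry_out --pt "0 0 0 0 -0.2 1.5 1" --pt "0 0 0 0 0 3 1" --pt "0 0 0 0 0 3 1" --pt "0 0 0 0 0 3 1" --pt "0 0 0 0 0 3 1" --pt "0 0 0 0 0 1.5 1" --pt "0 0 0 0 0 1 1" --pt "0 0 0 0 0 0.2 1" --pt "0 0 0 0 0 0 1" --pt "0 0 0 0 0 0 1"

```text
time_s: 19.0
eef_pos: [0.4002, 0.3456, 0.0099]
tcp_rot: [0.012, 3.14, 0.002]
ft_force: [-0.3, 0.0, 0.5]
opening: 0.998
```

Request:
carry_out --pt "0 0 0 0.2 -0.1 0.5 1" --pt "0 0 0 0 0 0 0" --pt "0 0 0 0 0 0 0" --pt "0 0 0 0 0 0 0" --pt "0 0 0 0 0 0 0" --pt "0 0 0 0 0 0 0" --pt "0 0 0 0 0 0 0" --pt "0 0 0 0 0 0 0" --pt "0 0 0 0 0 0 0" --pt "0 0 0 0 0 0 0" --pt "0 0 0 0 0 0 0"

```text
time_s: 19.92
eef_pos: [0.3971, 0.3439, 0.0035]
tcp_rot: [-0.012, -3.142, 0.0]
ft_force: [-0.1, 0.2, 0.1]
opening: 0.495
```

Request:
carry_out --pt "0 0 0 0 0 -1 0" --pt "0 0 0 0 0 -2 0" --pt "0 0 0 0 0 -3 0" --pt "0 0 0 0 0 -3 0" --pt "0 0 0 0 0 -3 0" --pt "0 0 0 0 0 -2 0" --pt "0 0 0 0 0 -1 0" --pt "0 0 0 0 0 0 0"

```text
time_s: 20.58
eef_pos: [0.3982, 0.3449, 0.1559]
tcp_rot: [0.012, 3.138, 0.002]
ft_force: [-0.3, 0.2, -0.3]
opening: 0.496
```

Request:
carry_out --pt "0 0 0 -0.3 -1 0 0" --pt "0 0 0 -0.7 -2 0 0" --pt "0 0 0 -0.8 -2.4 0 0" --pt "0 0 0 -0.8 -2.4 0 0" --pt "0 0 0 -0.8 -2.4 0 0" --pt "0 0 0 -0.8 -2.4 0 0" --pt "0 0 0 -0.8 -2.4 0 0" --pt "0 0 0 -0.8 -2.4 0 0" --pt "0 0 0 -0.8 -2.4 0 0" --pt "0 0 0 -0.8 -2.4 0 0" --pt "0 0 0 -0.7 -2.4 0 0" --pt "0 0 0 -0.3 -1.7 0 0" --pt "0 0 0 0 -0.7 0 0" --pt "0 0 0 0 0 0 0" --pt "0 0 0 0 0 0 0"

```text
time_s: 21.83
eef_pos: [0.4783, 0.0739, 0.1528]
tcp_rot: [-0.012, -3.14, -0.001]
ft_force: [0.1, 0.3, 0.3]
opening: 0.494
```

Run:
```python
from h import *
o=robot.get_obs();s=robot.snapshot("wrist");print(o["eef_pos"],o["joints"],o["opening"])
cv2.imwrite("pics/w4.png",cv2.resize(s["pixels"][:,:,::-1],(800,600)))
W=world(s,o)
print(circ(W,.483,.075,.03,.10,.113))
```

```text
[0.47830145 0.07392391 0.15284756] [ 0.98878537  0.1384824  -1.25187091  1.90970463  0.14058524  1.19278821
  1.25082952] 0.4940729119285533
(130, 0.4751, 0.0728, 'd', 0.0214, array([0.4708, 0.0733, 0.1057]))
```

View pics/w4.png

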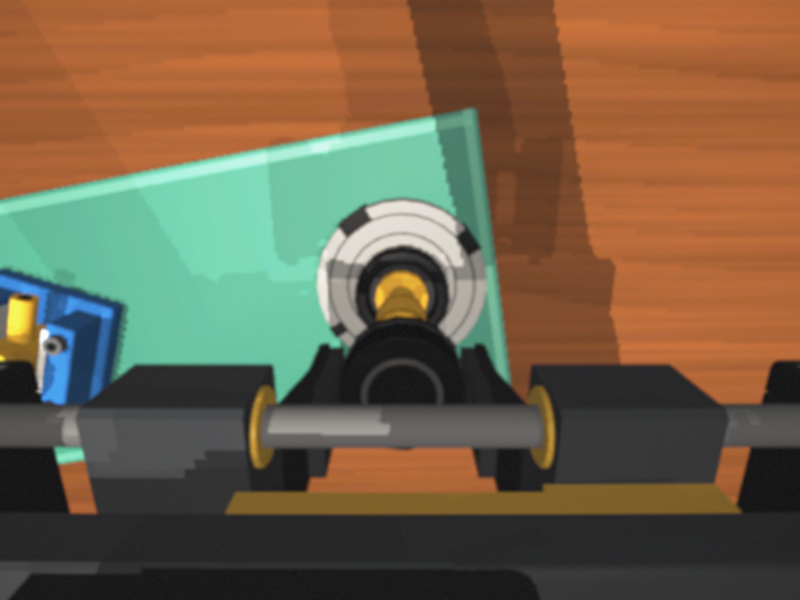

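Request:
carry_out --pt "0 0 0 -0.4 0 0 0" --pt "0 0 0 0 0 1 0" --pt "0 0 0 0 0 1 0" --pt "0 0 0 0 0 1 0" --pt "0 0 0 0 0 0 0" --pt "0 0 0 0 0 0 0"

```text
time_s: 22.38
eef_pos: [0.4821, 0.0736, 0.1224]
tcp_rot: [-0.01, -3.139, -0.001]
ft_force: [0.4, 0.8, -0.3]
opening: 0.498
```

Request:
carry_out --pt "0 0 0 0 0 0.6 0" --pt "0 0 0 0 0 0.6 0" --pt "0 0 0 0 0 0.3 0" --pt "0 0 0 0 0 0.2 0" --pt "0 0 0 0 0 0 0" --pt "0 0 0 0 0 0 0"

```text
time_s: 22.88
eef_pos: [0.4831, 0.0732, 0.1065]
tcp_rot: [-0.012, -3.142, 0.0]
ft_force: [0.7, 0.6, 0.6]
opening: 0.496
```

Request:
carry_out --pt "0 0 0 0 0 0.2 0" --pt "0 0 0 0 0 0.2 0" --pt "0 0 0 0 0 0 0"

```text
time_s: 23.13
eef_pos: [0.4833, 0.0732, 0.1025]
tcp_rot: [0.012, 3.141, -0.0]
ft_force: [-0.5, 0.1, 0.3]
opening: 0.501
```

Request:
carry_out --pt "0 0 0 0 0 0.1 0" --pt "0 0 0 0 0 0 0" --pt "0 0 0 0 0 0 0"

```text
time_s: 23.38
eef_pos: [0.4837, 0.0733, 0.1025]
tcp_rot: [0.012, 3.141, -0.001]
ft_force: [-2.4, -0.5, 7.1]
opening: 0.497
```

Request:
carry_out --pt "0 0 0 0 0 0 1" --pt "0 0 0 0 0 0 1" --pt "0 0 0 0 0 0 1" --pt "0 0 0 0 0 0 1" --pt "0 0 0 0 0 0 1" --pt "0 0 0 0 0 0 1" --pt "0 0 0 0 0 -1 1" --pt "0 0 0 0 0 -2.5 1" --pt "0 0 0 0 0 -2.5 1" --pt "0 0 0 0 0 -2.5 1" --pt "0 0 0 0 0 -1 1" --pt "0 0 0 0 0 0 1"

```text
time_s: 24.38
eef_pos: [0.4849, 0.0734, 0.1991]
tcp_rot: [0.012, 3.137, -0.003]
ft_force: [0.0, -0.1, -0.6]
opening: 1.0
```

Request:
carry_out --pt "0 0 0 0.3 -1 0 1" --pt "0 0 0 0.6 -2 0 1" --pt "0 0 0 0.8 -3 0 1" --pt "0 0 0 0.8 -3 0 1" --pt "0 0 0 0.8 -3 0 1" --pt "0 0 0 0.8 -3 0 1" --pt "0 0 0 0.8 -3 0 1" --pt "0 0 0 0.8 -3 0 1" --pt "0 0 0 0.8 -3 0 1" --pt "0 0 0 0.8 -3 0 1" --pt "0 0 0 0.8 -3 0 1" --pt "0 0 0 0.8 -3 0 1" --pt "0 0 0 0.8 -3 0 1" --pt "0 0 0 0.4 -2 0 1" --pt "0 0 0 0 0 0 1"

```text
time_s: 25.63
eef_pos: [0.3762, -0.3105, 0.1946]
tcp_rot: [-0.023, -3.14, -0.002]
ft_force: [-0.3, -0.6, -1.7]
opening: 0.997
```

Run:
```python
from h import *
o=robot.get_obs();s=robot.snapshot("wrist");print(o["eef_pos"],o["tcp_rot"],o["joints"],o["opening"])
cv2.imwrite("pics/w5.png",cv2.resize(s["pixels"][:,:,::-1],(800,600)))
W=world(s,o)
print('cap',circ(W,.381,-.311,.03,.027,.04))
print('gauge',circ(W,.495,-.33,.03,.018,.04))
for n in ("scene","top"):
    s=robot.snapshot(n);W=world(s,o); W[s["z_map"]==0]=-1
    print(n,circ(W,.483,.075,.035,.115,.13))
    k=np.argwhere(np.linalg.norm(W-[.483,.075,.1],axis=-1)<.05).mean(0).astype(int)
    crop(s,k[1],k[0],35,n+"5.png",8)
```

```text
[ 0.37619114 -0.31048306  0.19456574] [-2.31936520e-02 -3.13955356e+00 -2.16214757e-03] [ 1.42679704  0.02874313 -0.79510847  1.85482371  0.02151574  1.26909558
  2.18147332] 0.9972539546097764
cap (1133, 0.3799, -0.3133, 'd', 0.0437, array([ 0.3788, -0.3132,  0.0346]))
gauge (548, 0.4821, -0.3331, 'd', 0.049, array([ 0.4759, -0.332 ,  0.0254]))
scene (268, 0.4855, 0.0744, 'd', 0.0451, array([0.4881, 0.0758, 0.1212]))
top (259, 0.4841, 0.075, 'd', 0.0436, array([0.4838, 0.074 , 0.1198]))
```

View pics/w5.png

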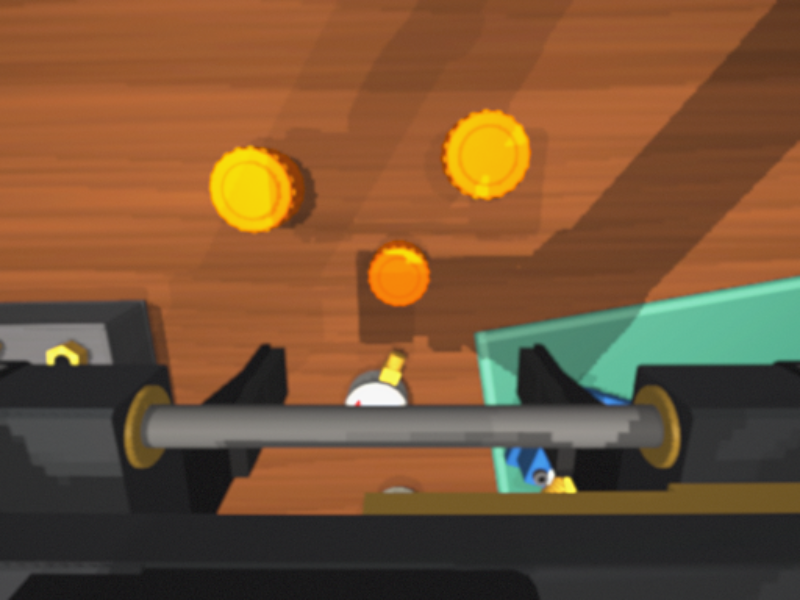

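View pics/scene5.png

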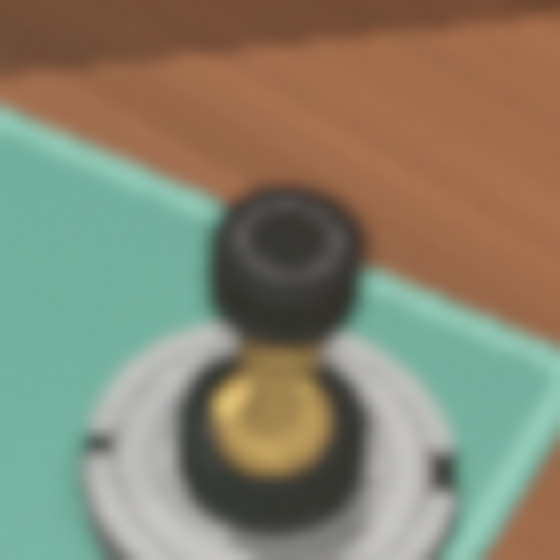

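Request:
carry_out --pt "0 0 0 -0.4 -0.2 1.5 1" --pt "0 0 0 0 0 3 1" --pt "0 0 0 0 0 3 1" --pt "0 0 0 0 0 3 1" --pt "0 0 0 0 0 3 1" --pt "0 0 0 0 0 2.5 1" --pt "0 0 0 0 0 1.5 1" --pt "0 0 0 0 0 0.8 1" --pt "0 0 0 0 0 0 1" --pt "0 0 0 0 0 0 1"

```text
time_s: 26.62
eef_pos: [0.3839, -0.3073, 0.0139]
tcp_rot: [0.009, 3.141, 0.0]
ft_force: [-0.3, -1.1, 0.2]
opening: 0.998
```

Request:
carry_out --pt "0 0 0 0.3 -0.4 0.3 1" --pt "0 0 0 0 0 0.3 1" --pt "0 0 0 0 0 0 1" --pt "0 0 0 0 0 0 0" --pt "0 0 0 0 0 0 0" --pt "0 0 0 0 0 0 0" --pt "0 0 0 0 0 0 0" --pt "0 0 0 0 0 0 0" --pt "0 0 0 0 0 0 0" --pt "0 0 0 0 0 0 0" --pt "0 0 0 0 0 0 0" --pt "0 0 0 0 0 0 0" --pt "0 0 0 0 0 0 0"

```text
time_s: 27.7
eef_pos: [0.3802, -0.312, 0.0075]
tcp_rot: [-0.012, -3.142, 0.0]
ft_force: [0.4, -0.3, 0.2]
opening: 0.474
```

Request:
carry_out --pt "0 0 0 0 0 -1 0" --pt "0 0 0 0 0 -2.5 0" --pt "0 0 0 0 0 -3 0" --pt "0 0 0 0 0 -3 0" --pt "0 0 0 0 0 -3 0" --pt "0 0 0 0 0 -1.5 0" --pt "0 0 0 -0.9 0.9 0 0" --pt "0 0 0 -1.5 1.5 0 0" --pt "0 0 0 -1.8 1.8 0 0" --pt "0 0 0 -1.8 1.8 0 0" --pt "0 0 0 -1.8 1.8 0 0" --pt "0 0 0 -1.8 1.8 0 0" --pt "0 0 0 -1.8 1.8 0 0" --pt "0 0 0 -1.5 1.5 0 0" --pt "0 0 0 -1.2 1 0 0" --pt "0 0 0 -0.3 0.2 0 0" --pt "0 0 0 0 0 0 0" --pt "0 0 0 0 0 0 0"

```text
time_s: 29.2
eef_pos: [0.5247, -0.1729, 0.1476]
tcp_rot: [-0.012, -3.141, 0.001]
ft_force: [-0.9, -0.1, -0.3]
opening: 0.474
```

Run:
```python
from h import *
o=robot.get_obs();s=robot.snapshot("wrist");print(o["eef_pos"],o["tcp_rot"],o["joints"],o["opening"])
cv2.imwrite("pics/w6.png",cv2.resize(s["pixels"][:,:,::-1],(800,600)))
s=robot.snapshot("scene");W=world(s); W[s["z_map"]==0]=-1
print('valve scene',circ(W,.524,-.17,.03,.08,.095))
```

```text
[ 0.52465763 -0.17286172  0.14762945] [-1.23103968e-02 -3.14078370e+00  8.74904466e-04] [ 1.07688969  0.28196654 -0.92701067  1.76705247  0.24063632  1.21278584
  1.64635058] 0.4739079326996371
valve scene (87, 0.5258, -0.1705, 'd', 0.027, array([ 0.5279, -0.1687,  0.0876]))
```

View pics/w6.png

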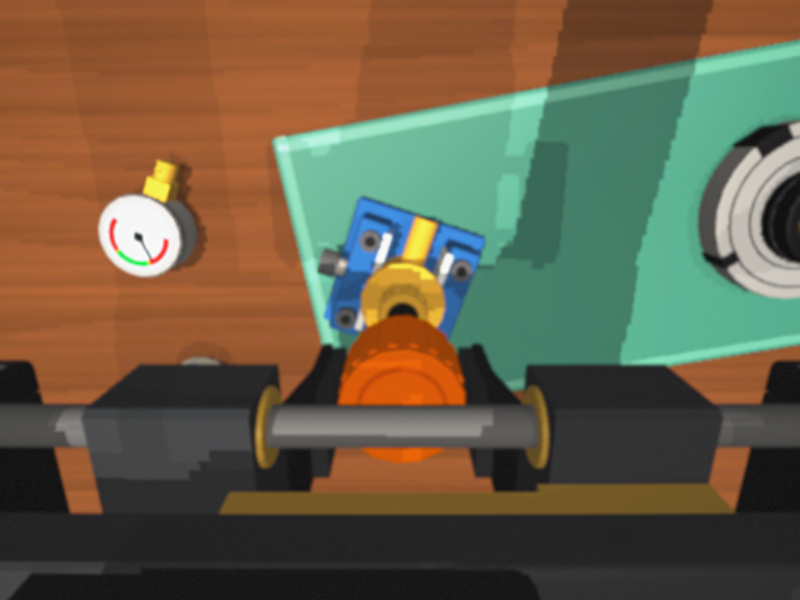

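Request:
carry_out --pt "0 0 0 0 0.2 1 0" --pt "0 0 0 0 0 1.5 0" --pt "0 0 0 0 0 1.3 0" --pt "0 0 0 0 0 0.6 0" --pt "0 0 0 0 0 0 0" --pt "0 0 0 0 0 0 0"

```text
time_s: 29.8
eef_pos: [0.5249, -0.1701, 0.1031]
tcp_rot: [-0.012, -3.141, -0.001]
ft_force: [0.1, -0.2, 0.8]
opening: 0.478
```

Request:
carry_out --pt "0 0 0 0 0 0.6 0" --pt "0 0 0 0 0 0.6 0" --pt "0 0 0 0 0 0.6 0" --pt "0 0 0 0 0 0.4 0" --pt "0 0 0 0 0 0.2 0" --pt "0 0 0 0 0 0 0" --pt "0 0 0 0 0 0 0"

```text
time_s: 30.38
eef_pos: [0.5253, -0.17, 0.0795]
tcp_rot: [-0.012, -3.141, -0.0]
ft_force: [0.5, 0.5, -0.2]
opening: 0.475
```

Request:
carry_out --pt "0 0 0 0 0 0.2 0" --pt "0 0 0 0 0 0.2 0" --pt "0 0 0 0 0 0 0"

```text
time_s: 30.63
eef_pos: [0.5257, -0.1702, 0.0765]
tcp_rot: [0.012, 3.141, -0.001]
ft_force: [-2.0, 0.2, 6.2]
opening: 0.478
```

Request:
carry_out --pt "0 0 0 0 0 0 1" --pt "0 0 0 0 0 0 1" --pt "0 0 0 0 0 0 1" --pt "0 0 0 0 0 0 1" --pt "0 0 0 0 0 0 1" --pt "0 0 0 0 0 0 1" --pt "0 0 0 0 0 -1 1" --pt "0 0 0 0 0 -2.5 1" --pt "0 0 0 0 0 -2.5 1" --pt "0 0 0 0 0 -2.5 1" --pt "0 0 0 0 0 -1 1" --pt "0 0 0 0 0 0 1" --pt "0 0 0 0 0 0 1"

```text
time_s: 31.72
eef_pos: [0.5253, -0.1703, 0.1706]
tcp_rot: [0.012, 3.141, -0.001]
ft_force: [0.2, 0.6, -1.4]
opening: 0.998
```

Run:
```python
from h import *
o=robot.get_obs();s=robot.snapshot("wrist");print(o["eef_pos"],o["tcp_rot"],o["joints"],o["opening"])
cv2.imwrite("pics/w7.png",cv2.resize(s["pixels"][:,:,::-1],(800,600)))
W=world(s,o)
print('cap',circ(W,.525,-.17,.03,.09,.115))
def gauge(W):
    m=(abs(W[...,0]-.485)<.05)&(abs(W[...,1]+.33)<.045)&(W[...,2]>.0225)&(W[...,2]<.035); q=W[m]
    print('dial',len(q),cv2.minEnclosingCircle(q[:,:2].astype(np.float32)),q.mean(0))
    m=(abs(W[...,0]-.485)<.06)&(abs(W[...,1]+.33)<.045)&(W[...,2]>.008)&(W[...,2]<.03); q=W[m]; f=q[np.linalg.norm(q[:,:2]-[.4935,-.329],axis=1)>.03]
    print('stub',len(f),f.mean(0))
gauge(W)
s=robot.snapshot("top");W=world(s); W[s["z_map"]==0]=-1
gauge(W)
```

```text
[ 0.5252561  -0.17028713  0.17056682] [ 1.21183961e-02  3.14127253e+00 -1.28288411e-03] [ 1.08727337  0.25814657 -0.938708    1.7411197   0.21939147  1.25256632
  1.65822248] 0.9975267209111327
cap (2175, 0.5256, -0.1706, 'd', 0.0441, array([ 0.5235, -0.1703,  0.1032]))
dial 1891 ((0.4907999038696289, -0.33032888174057007), 0.028029287233948708) [ 0.49171068 -0.33125858  0.0268625 ]
stub 275 [ 0.45789129 -0.31620899  0.01834812]
dial 0 ((0.0, 0.0), 0.0) [nan nan nan]
stub 0 [nan nan nan]<stdin>:8: RuntimeWarning: Mean of empty slice.
  ret = um.true_divide(
<stdin>:10: RuntimeWarning: Mean of empty slice.
```

View pics/w7.png

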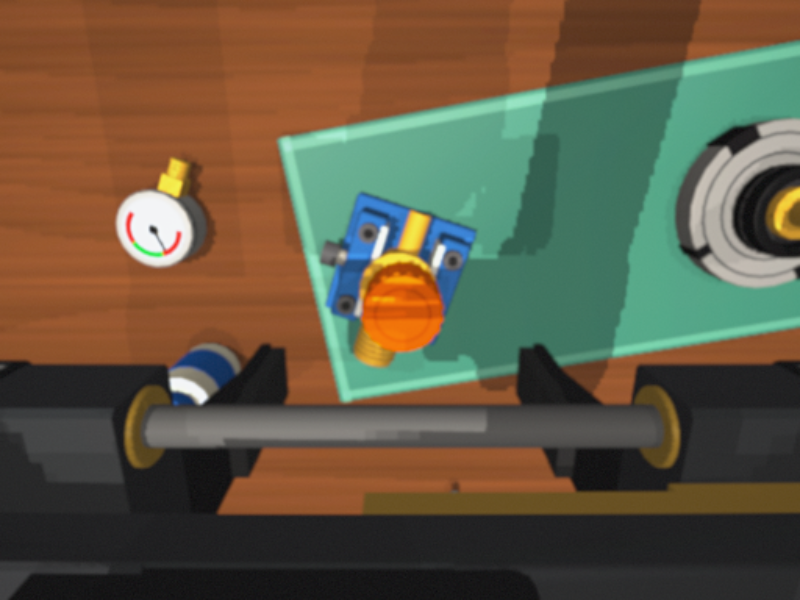

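Request:
carry_out --pt "0 0 0 0.3 -1.3 0 1" --pt "0 0 0 0.5 -2.4 0 1" --pt "0 0 0 0.5 -2.4 0 1" --pt "0 0 0 0.5 -2.4 0 1" --pt "0 0 0 0.5 -2.4 0 1" --pt "0 0 0 0.5 -2.4 0 1" --pt "0 0 0 0.4 -1.9 0 1" --pt "0 0 0 0.1 -0.8 0 1" --pt "0 0 5 0 0 0 1" --pt "0 0 6 0 0 0 1" --pt "0 0 6 0 0 0 1" --pt "0 0 5.5 0 0 0 1" --pt "0 0 0 0 0 0 1" --pt "0 0 0 0 0 0 1"

```text
time_s: 32.98
eef_pos: [0.4909, -0.3294, 0.1699]
tcp_rot: [-0.619, -3.079, -0.001]
ft_force: [0.1, 0.2, 0.4]
opening: 1.0
```

Request:
carry_out --pt "0 0 0 -0.2 0 1.5 1" --pt "0 0 0 0 0 3 1" --pt "0 0 0 0 0 3 1" --pt "0 0 0 0 0 3 1" --pt "0 0 0 0 0 3 1" --pt "0 0 0 0 0 1.5 1" --pt "0 0 0 0 0 1 1" --pt "0 0 0 0 0 0 1" --pt "0 0 0 0 0 0 1"

```text
time_s: 33.73
eef_pos: [0.4936, -0.3308, 0.0113]
tcp_rot: [0.623, 3.078, -0.0]
ft_force: [-0.3, -0.5, 0.6]
opening: 1.002
```

Request:
carry_out --pt "0 0 0 0.1 0 0.4 1" --pt "0 0 0 0 0 0 1" --pt "0 0 0 0 0 0 0" --pt "0 0 0 0 0 0 0" --pt "0 0 0 0 0 0 0" --pt "0 0 0 0 0 0 0" --pt "0 0 0 0 0 0 0" --pt "0 0 0 0 0 0 0" --pt "0 0 0 0 0 0 0" --pt "0 0 0 0 0 0 0" --pt "0 0 0 0 0 0 0"

```text
time_s: 34.65
eef_pos: [0.4919, -0.3306, 0.0066]
tcp_rot: [-0.625, -3.079, 0.001]
ft_force: [-1.3, -0.2, 1.7]
opening: 0.569
```

Request:
carry_out --pt "0 0 0 0 0 -1 0" --pt "0 0 0 0 0 -2.5 0" --pt "0 0 0 0 0 -3 0" --pt "0 0 0 0 0 -3 0" --pt "0 0 0 0 0 -3 0" --pt "0 0 0 0 0 -3 0" --pt "0 0 0 0 0 -1.5 0" --pt "0 0 0 0.4 1.2 0 0" --pt "0 0 0 0.9 2.4 0 0" --pt "0 0 0 0.9 2.4 0 0" --pt "0 0 0 0.9 2.4 0 0" --pt "0 0 0 0.9 2.4 0 0" --pt "0 0 0 0.9 2.4 0 0" --pt "0 0 0 0.9 2.4 0 0" --pt "0 0 0 0.9 2.4 0 0" --pt "0 0 0 0.9 2.4 0 0" --pt "0 0 0 0.9 2.4 0 0" --pt "0 0 0 0.9 2.4 0 0" --pt "0 0 0 0.4 1.3 0 0"

```text
time_s: 36.23
eef_pos: [0.5035, -0.0429, 0.1754]
tcp_rot: [-0.617, -3.078, -0.001]
ft_force: [0.2, 0.5, -2.3]
opening: 0.569
```

Request:
carry_out --pt "0 0 3 0 0 0 0" --pt "0 0 6 0 0 0 0" --pt "0 0 6 0 0 0 0" --pt "0 0 6 0 0 0 0" --pt "0 0 6 0 0 0 0" --pt "0 0 6 0 0 0 0" --pt "0 0 6 0 0 0 0" --pt "0 0 6 0 0 0 0" --pt "0 0 6 0 0 0 0" --pt "0 0 5 0 0 0 0" --pt "0 0 1.5 0 0 0 0" --pt "0 0 0 0 0 0 0" --pt "0 0 0 0 0 0 0"

```text
time_s: 37.32
eef_pos: [0.504, -0.0471, 0.1756]
tcp_rot: [-2.025, -2.4, 0.001]
ft_force: [0.1, 0.2, -2.1]
opening: 0.569
```

Request:
carry_out --pt "0 0 0 0 0 1.5 0" --pt "0 0 0 0 0 3 0" --pt "0 0 0 0 0 3 0" --pt "0 0 0 0 0 3 0" --pt "0 0 0 0 0 2.5 0" --pt "0 0 0 0 0 1.5 0" --pt "0 0 0 0 0 1 0" --pt "0 0 0 0 0 0.3 0" --pt "0 0 0 0 0 0 0" --pt "0 0 0 0 0 0 0"

```text
time_s: 38.15
eef_pos: [0.5058, -0.0479, 0.0194]
tcp_rot: [2.027, 2.398, 0.001]
ft_force: [-0.4, -0.8, -0.6]
opening: 0.564
```

Request:
carry_out --pt "0 0 0 0 -0.1 0.4 0" --pt "0 0 0 0 0 0.3 0" --pt "0 0 0 0 0 0.2 0" --pt "0 0 0 0 0 0 0" --pt "0 0 0 0 0 0 0"

```text
time_s: 38.57
eef_pos: [0.5041, -0.0483, 0.0097]
tcp_rot: [2.028, 2.399, -0.0]
ft_force: [-1.0, -0.3, -2.3]
opening: 0.567
```

Request:
carry_out --pt "0 0 0 0 0 0.1 0" --pt "0 0 0 0 0 0 0" --pt "0 0 0 0 0 0 0"

```text
time_s: 38.82
eef_pos: [0.5041, -0.0483, 0.0095]
tcp_rot: [2.028, 2.399, -0.002]
ft_force: [-2.7, 1.3, 7.9]
opening: 0.568
```

Contact made; release, lift straight up, and back away toward the base.

Request:
carry_out --pt "0 0 0 0 0 0 1" --pt "0 0 0 0 0 0 1" --pt "0 0 0 0 0 0 1" --pt "0 0 0 0 0 0 1" --pt "0 0 0 0 0 0 1" --pt "0 0 0 0 0 -1 1" --pt "0 0 0 0 0 -2.5 1" --pt "0 0 0 0 0 -3 1" --pt "0 0 0 0 0 -3 1" --pt "0 0 0 0 0 -3 1" --pt "0 0 0 0 0 -3 1" --pt "0 0 0 0 0 -3 1" --pt "0 0 0 0 0 -3 1" --pt "0 0 0 0 0 -2 1" --pt "0 0 0 0 0 0 1" --pt "0 0 0 0 0 0 1"

```text
time_s: 40.15
eef_pos: [0.5047, -0.048, 0.2451]
tcp_rot: [2.026, 2.397, 0.001]
ft_force: [-0.0, -1.1, -1.0]
opening: 1.001
```

Run:
```python
from h import *
o=robot.get_obs();s=robot.snapshot("wrist");print(o["eef_pos"],o["joints"])
cv2.imwrite("pics/w9.png",cv2.resize(s["pixels"][:,:,::-1],(800,600)))
s=robot.snapshot("scene");cv2.imwrite("pics/scene9.png",cv2.resize(s["pixels"][70:260,140:400,::-1],(800,585),interpolation=cv2.INTER_CUBIC))
W=world(s); W[s["z_map"]==0]=-1
print('gauge',circ(W,.504,-.048,.035,.024,.035),'cap',circ(W,.5245,-.1705,.03,.097,.12),'stack',circ(W,.483,.075,.035,.115,.13))
```

```text
[ 0.50469471 -0.04799917  0.24507728] [ 0.92938919  0.04936079 -0.90473275  1.74166181  0.04100296  1.36685897
  0.18434588]
gauge (275, 0.5067, -0.0457, 'd', 0.0574, array([ 0.5079, -0.0465,  0.029 ])) cap (192, 0.5288, -0.1681, 'd', 0.0428, array([ 0.5304, -0.1663,  0.1029])) stack (265, 0.4862, 0.0751, 'd', 0.0458, array([0.488 , 0.0758, 0.1212]))
```

View pics/w9.png

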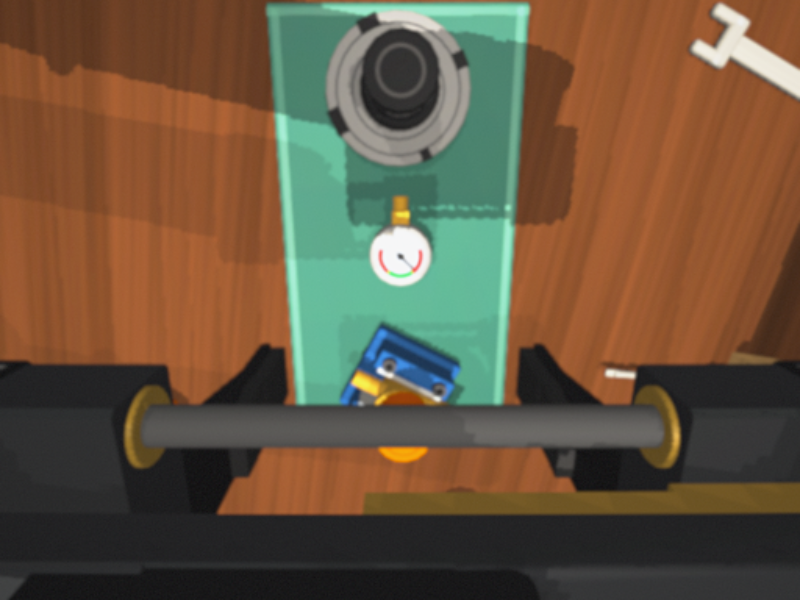

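View pics/scene9.png

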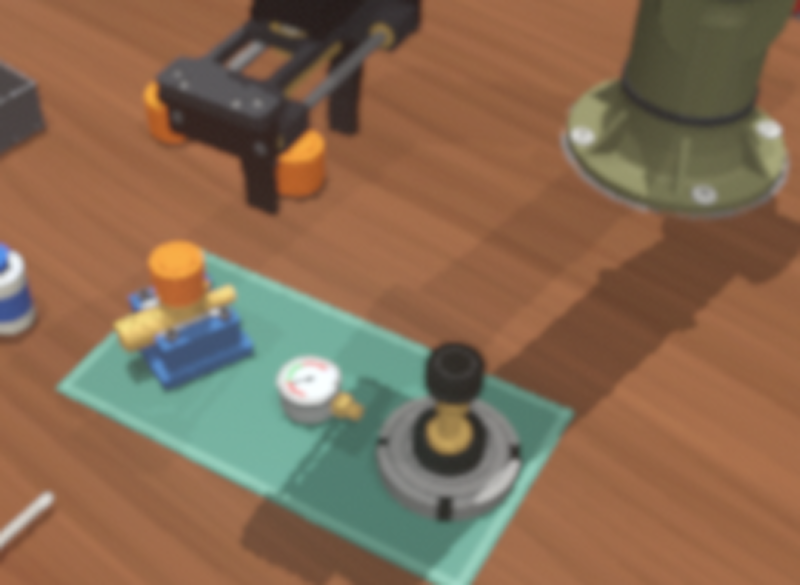

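```bash
python3 -c "
from rig import robot
print(robot.hand_in())"
```

```text
the job is handed in; nothing more can be done
None
```

The job is done in the order you asked and handed in at about 40 s of the 141 s allowed. It was one pass with nothing to mend, and the gripper was clear of everything at the end.

| Item | Placed | Last check |
|---|---|---|
| Large cup, stem, small cup | Stacked upright at the middle of the plate | Within about 2 mm of the plate's centre in the overhead camera; small cup's top at 0.120–0.121 m, expected 0.121 m |
| Smallest orange cap | Over the valve's outlet, rim down on the shoulder | Top at 0.103 m, exactly as expected |
| Gauge | Face up on the mat, with its connection pointing towards the plate | Released with the tool at (0.504, −0.048), matching the mat's centre |

The oil bottle and the other caps were never touched. Each placement ended in a light contact of 5.5 to 8 N.

- **Camera disagreement:** the scene camera reads positions about 2–4 mm further from the base and to the left than the other cameras and the arm's own readings do. I took this as camera error, since the heights agree and the pictures show everything seated.
- **Not rechecked:** after the gauge was released I checked its position only with the scene camera, which put it at (0.507, −0.046).

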